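# Pack the nesting trays into the carry caddy and feed its carry bar through

### The job

Pack the caddy for carrying: stand the trays in its bay, nested from the largest to the smallest, so that each sits upright right down on the floor of the next larger one there. When they are all in, feed the carry bar nose first and straight through the guide tube, over the trays and on through the keeper eye, until its collar rests against the tube. Leave the mug and the roll of tape where they are.

Things in the scene. Friction and masses are not known exactly. Their poses are not given: they have to be found in the camera images.
- caddy_bay (a point): Fixed wooden carry caddy: board 8 mm thick with a bay 78 mm (x) by 120 mm (y) inside a lip 11 mm high, and a post beyond either short side (132 mm clear between them; posts, tube and eye at most 37 mm wide in x; top 137 mm above the desk). This point: centre of the bay's floor, 8 mm above the desk; x across, y along the bay from the right post (guide tube) to the left post (keeper eye), z up.
- tube_mouth (a point): Centre of the outer mouth of the square aluminium guide tube on the caddy's right post, on the tube's axis, 118 mm above the desk. Axes as the caddy's: the bar goes in along +y. Tube: 23 mm square inside, 31 mm outside, 52 mm long (its inner end is 66 mm short of the bay's centre).
- keeper (a point): Centre of the dark square keeper eye on the caddy's left post, on the guide tube's axis and at its height: 191 mm beyond the tube's mouth along +y. Opening 29 mm square, 14 mm thick. Axes as the caddy's.
- bar_grip (a point): Carry bar, 260 mm, 70 g, lying flat on the desk: centre of its flat black grip (44 mm long, 18 wide and high) at the rear end; x along the bar to the nose, z up. Ahead of the grip a dark collar (34 mm wide, 18 high, 8 thick), then a round wooden rod, 18 mm diameter, its nose tapered over the last 12 mm to 10 mm.
- bar_face (a point): Centre of the front face of the bar's collar, 30 mm ahead of the grip's centre; this face comes to rest against the rim of the tube's mouth when the bar is home. x points to the nose.
- bar_nose (a point): Tip of the bar's nose, on its axis, 208 mm ahead of the collar's face (17 mm beyond the keeper's centre when the bar is home).
- mug: White mug, 90 mm tall, a bystander; origin near the middle of its foot.
- tape_roll: Roll of paper tape lying flat, 61 mm across, 19 mm high, a bystander; origin under its centre.
- tray_blue_mid (a point): Open plastic tray, the largest, blue one of a graded set (one may be absent): 70 mm wide (x), 112 mm long (y), 34 mm high, walls 3 mm, floor 4 mm. This point is its centre, half-way up (17 mm above its underside); z up. Starts upright on the desk. Nested floor on floor it has 4 to 5 mm free on each side, and each rim stands 18 mm above the next larger tray's.
- tray_white_mid (a point): Open plastic tray, the second, white one of a graded set (one may be absent): 56 mm wide (x), 96 mm long (y), 48 mm high, walls 3 mm, floor 4 mm. This point is its centre, half-way up (24 mm above its underside); z up. Starts upright on the desk. Nested floor on floor it has 4 to 5 mm free on each side, and each rim stands 18 mm above the next larger tray's.
- tray_yellow_mid (a point): Open plastic tray, the third, yellow one of a graded set (one may be absent): 42 mm wide (x), 80 mm long (y), 62 mm high, walls 3 mm, floor 4 mm. This point is its centre, half-way up (31 mm above its underside); z up. Starts upright on the desk. Nested floor on floor it has 4 to 5 mm free on each side, and each rim stands 18 mm above the next larger tray's.
- tray_red_mid (a point): Open plastic tray, the smallest and tallest, red one of a graded set (one may be absent): 28 mm wide (x), 64 mm long (y), 76 mm high, walls 3 mm, floor 4 mm. This point is its centre, half-way up (38 mm above its underside); z up. Starts upright on the desk. Nested floor on floor it has 4 to 5 mm free on each side, and each rim stands 18 mm above the next larger tray's.

How it is judged:
By the outcome, as a careful person would: the job done as asked, in the order asked, and still so for the second after the job is handed in, with the robot touching nothing.
Of tray_blue, tray_white, tray_yellow, tray_red only 3 to 4 are there at a start; the rules pass over those that are not, and their reading is None.
At some moment in a run one of tray_blue, tray_white, tray_yellow, tray_red, bar may be knocked a few centimetres aside while the robot is not near it.
It also fails if it takes over 210 s, if anything falls off the work surface, if the arm or the gripper's body presses on something with over 40 N, if the wrist force passes 120 N, or if a joint passes its speed limit or range.

### The arm

A 6-joint arm with a two-finger parallel gripper is mounted at the origin on a cart in front of the work surface, level with it; the furniture and walls round the work are solid. World frame = base frame: x ahead of the robot, y to its left, z up, the work surface at z = 0. Lengths are in m, angles in degrees, forces in N, time in s.
With the tool pointing down it reaches from about 0.4 to 0.825 m from the base axis. Payload 7 kg.
Tool frame: the origin (TCP) lies on the centre line of the jaws, within the pads' length; the fingertips stand 19 mm ahead of it and the grasp point (between the pads) is the TCP; z points along the fingers, y is the line along which they close (so a half turn about z gives the same grasp; the last joint's range is limited). The gripper opens to 88 mm and grips with 3 to 60 N. Pads are 19 mm wide; open, the fingers measure 130 mm over their backs; the gripper's body (78 mm by 193 mm) begins 47 mm behind the grasp point.
Start: joints at [91.679, 20.546, 0.682, 0, -70.136, -16.507], TCP at [0.173, 0.652, 0.223] pointing down, gripper open.
Joint ranges: [-176.03, 176.03], [-82.01, 121.73], [-58.28, 71.71], [-173.87, 95.51], [-174.79, -0.11], [-173.66, 173.66]. Speed limits (degrees/s): [136.94, 136.94, 172.46, 180, 180, 180].

### API

Orientations are given as [roll, pitch, yaw] about the fixed x, y, z axes, in that order (R = Rz(yaw) Ry(pitch) Rx(roll)).
In Python, from plant import * gives the robot as it stands. The module is installed in compiled form; this text tells all that it offers.
- The arm moves only by the tool play_rows, never from a script. Its argument "deltas" is a list of rows, each a list of 6 numbers: the shift along the world's x, y, z scaled (see below), then the turn, a rotation vector about the world's x, y, z scaled (see below). A call has 1 to 10 rows; each row shifts and turns the commanded pose from where the row before left it; what a row does not reach is not made up. The controller multiplies each number of a shift by 800 mm and each number of a turn by 180 degrees. A row lasts 1/10 s, in which the tool goes at most 50 mm and 8.59 degrees, less where a joint would pass 70% of its speed; a pose out of reach is approached as far as the arm can. A call with a number of a shift or a turn outside -1 to 1 is refused whole. A call with a gripper value outside its range is refused whole. "gripper" is the gripper command: -1 is shut, 1 is fully open, values between are in proportion, set as the call begins (left out, the last holds). The fingers move at their own pace and stop on an object; the grip force is fixed at half the most. Time passes only in rows, so rows that do not move let the fingers close. It gives the time, the measured TCP pose, the force, the opening and the grip force at its end, in the units of the state.
- get_obs(): the state, without advancing time (a new reading comes with each control period).
- snapshot(name): name is "scene" or "top"; returns (picture, depth): 400x640x3 uint8, blue, green, red; 400x640 float32, m along the optical axis (not along the pixel's ray), 0 where there is no reading.
- camera_model(name): a dict with "fx", "fy", "cx", "cy" (pixels), "world_to_cam" (4x4, takes a point from world to camera coordinates). Camera axes: x right, y down, z forward; pixel columns grow to the right and rows downward; lengths in m; the calibration is good to about 2 mm. A picture is of the moment at which its call begins. camera_model takes no time and is no camera call.
- close_job(): hands the job in; it is judged then, once.
The state is a dict: "clock": time; "joint_pos": joint angles; "qvel": joint speeds; "tau": joint torques, N m; "tool_pos": TCP position; "orientation": TCP orientation; "force": force on the tool from outside, world axes, zero at the start; "moment": the same for the moment, N m; "opening": finger opening in m; "gripper_force": force on a finger pad.
Only numpy, scipy, OpenCV 4.12 (cv2) and the standard library are available. Lean on these libraries where they do the work, as an engineer would, in place of code of your own. Each camera call takes 0.05 s, during which the arm holds its last target. There are 200 camera calls.

## Working session

There is one attempt and no reset: what is moved stays moved. The work goes in short steps, Python scripts to look and compute and a tool call to move; the robot and the scene stay as the last step left them, time stands still between calls to the robot, and variables do not carry over. Pictures are saved under pics/ and viewed, at most 14 in all, crops included, and the job is handed in when it is done.

Besides the shell and the picture viewer there is one more tool, called after ">>>" as a command line: name --pt "numbers of a row" for each row, then --argument value for the rest. play_rows: Moves the arm, as the interface text tells. Its arguments: {"type":"object","properties":{"deltas":{"type":"array","items":{"type":"array","items":{"type":"number","minimum":-1,"maximum":1}}},"gripper":{"type":"number"}},"required":["deltas"]}

```bash
mkdir -p pics; cat > h.py <<'E'
from plant import *
import numpy as np, cv2
def snap(n,f):
    p,d=snapshot(n); cv2.imwrite('pics/'+f+'.png',p); np.save('pics/'+f+'.npy',d); return p,d
def world(n,u,v,d):
    c=camera_model(n); T=np.linalg.inv(c["world_to_cam"])
    return (T@np.array([(u-c["cx"])/c["fx"]*d,(v-c["cy"])/c["fy"]*d,d,1]))[:3]
def cloud(n,d):
    c=camera_model(n); T=np.linalg.inv(c["world_to_cam"])
    v,u=np.mgrid[:d.shape[0],:d.shape[1]]
    P=np.stack([(u-c["cx"])/c["fx"]*d,(v-c["cy"])/c["fy"]*d,d,np.ones_like(d)],-1)
    return P@T.T[:,:3]
E
python3 - <<'E'
from h import *
print(get_obs())
for n in("scene","top"):
    p,d=snap(n,n+'0'); c=camera_model(n); print(n,c["fx"],c["cx"],c["cy"],np.linalg.inv(c["world_to_cam"]).round(3).tolist())
E
```

```text
{'clock': 0.0, 'joint_pos': array([ 9.16800809e+01,  2.05896698e+01,  6.35162681e-01, -1.92488454e-02,
       -7.01339527e+01, -1.65053469e+01]), 'qvel': array([ 0.10006447, -0.04080678, -0.03856828, -0.01040463, -0.01794366,
        0.01792507]), 'tau': array([-2.26601669e-04, -5.82713056e+01,  2.93053490e+01,  6.99742064e+00,
        6.96349656e-03, -1.38752503e-04]), 'tool_pos': array([0.17263597, 0.65206455, 0.22225589]), 'orientation': array([ 1.79910044e+02, -7.78447881e-03, -1.48318151e+01]), 'force': array([0.42941718, 0.46957805, 0.44714819]), 'moment': array([-0.05030408,  0.00334729, -0.0067491 ]), 'gripper_force': 0.0, 'opening': 0.08820257405660115}
scene 397.4696426634068 321.02402113551864 195.941288382682 [[0.587, -0.628, 0.511, 0.072], [-0.809, -0.468, 0.355, -0.137], [0.016, -0.622, -0.783, 0.821], [0.0, 0.0, 0.0, 1.0]]
top 444.3078274790713 319.1189087391356 196.10139234742206 [[-0.012, -0.995, 0.096, 0.438], [-1.0, 0.012, -0.004, 0.205], [0.003, -0.096, -0.995, 1.298], [0.0, 0.0, 0.0, 1.0]]
```

View pics/top0.png

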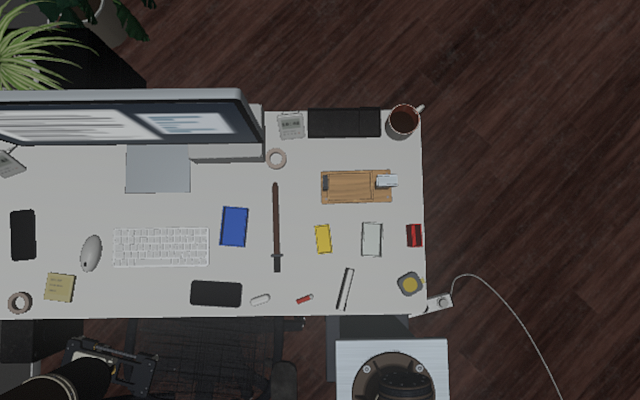

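View pics/scene0.png

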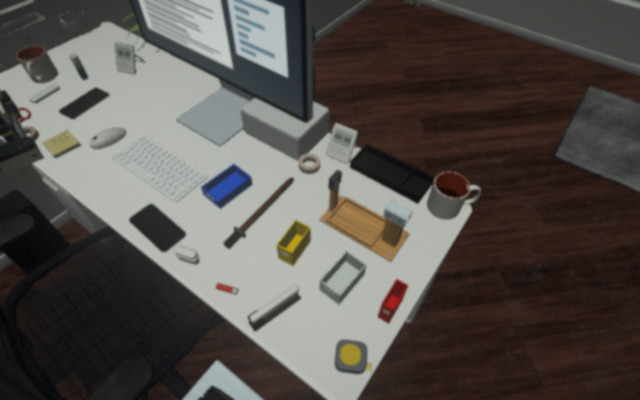

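The top view shows (u,v): blue tray (234,227), yellow (323,239), white (372,239) and red (414,236). The bar runs from its grip at (277,265) to its nose at (275,184). The caddy is at (357,187) with the tube on the right at (386,181) and the keeper at (325,183). The mug is at (403,120). All four trays are present.

```bash
python3 - <<'E'
from h import *
p=cv2.imread('pics/top0.png'); d=np.load('pics/top0.npy')
cv2.imwrite('pics/c1.png',cv2.resize(p[155:285,205:435],None,fx=3.47,fy=3.47,interpolation=cv2.INTER_CUBIC))
W=cloud("top",d)
print('desk z',W[205,300],W[280,300])
for nm,(u0,u1,v0,v1) in dict(blue=(210,257,198,255),white=(352,392,212,265),yellow=(308,340,215,262),red=(398,424,215,255),bar=(265,288,175,278),caddy=(312,404,160,212)).items():
    w=W[v0:v1,u0:u1].reshape(-1,3); ok=d[v0:v1,u0:u1].ravel()>0; w=w[ok]
    m=w[:,2]>(.006 if nm!='caddy' else .004)
    q=w[m]; z=np.percentile(q[:,2],[5,50,95,99])
    hi=q[q[:,2]>z[3]-.012] if nm not in('bar','caddy') else q
    r=cv2.minAreaRect((hi[:,:2]*1000).astype(np.float32))
    print(nm,m.sum(),z.round(3),'rect',np.round(r[0],1),np.round(r[1],1),round(r[2],1))
E
```

```text
desk z [0.53723328 0.25637268 0.00094803] [3.20637982e-01 2.58194497e-01 2.67961109e-04]
blue 394 [0.006 0.021 0.036 0.037] rect [476.2 445.7] [ 70.9 112.7] 84.6
white 317 [0.006 0.029 0.049 0.052] rect [434.9  51.9] [57.  95.3] 86.4
yellow 180 [0.006 0.056 0.064 0.068] rect [437.1 189.9] [79.8 41.7] 6.1
red 310 [0.008 0.052 0.077 0.079] rect [444.1 -66. ] [63.5 28.6] 1.5
bar 577 [0.01  0.016 0.021 0.023] rect [464.9 333.5] [272.4  56.3] 4.3
caddy 2311 [0.005 0.009 0.134 0.137] rect [592.6  87.1] [267.  150.7] 89.3
```

View pics/c1.png

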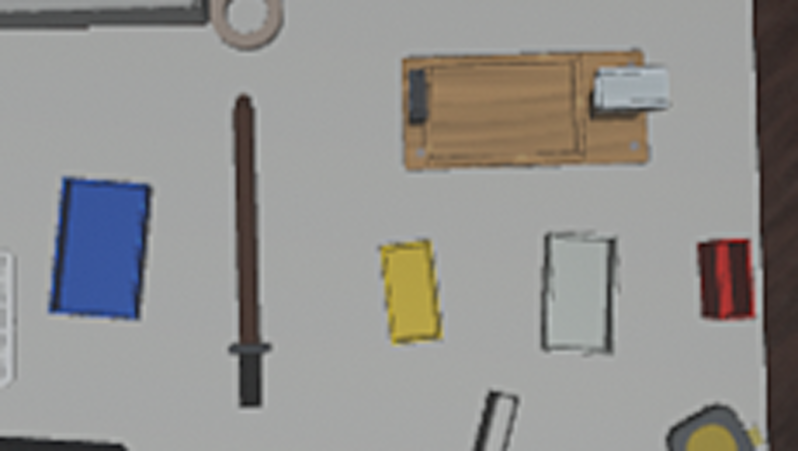

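The crop shows all four tray outlines clearly. The caddy board spans crop (403-648, 52-168), with the tube top at (630,88) and the eye at (417,96). The measured rectangles match the given sizes. Next I'll measure the caddy and bar more closely.

```bash
cat >> h.py <<'E'
def rect(q):
    r=cv2.minAreaRect((q[:,:2]*1000).astype(np.float32)); a=r[2]; s=r[1]
    if s[0]<s[1]: a+=90   # long axis angle
    a=(a+90)%180-90
    return np.round(r[0],1),np.round(sorted(s),1),round(a,1)
E
cat > cad.py <<'E'
from h import *
d=np.median([snapshot("top")[1] for _ in range(3)],0); W=cloud("top",d); Q=W[150:215,305:410].reshape(-1,3)
for a,b in((.004,.024),(.012,.024),(.06,.115),(.115,.126),(.126,.142)):
    q=Q[(Q[:,2]>a)&(Q[:,2]<b)]
    for s,m in(('all',q[:,1]>-9),('tube',q[:,1]<.08),('eye',q[:,1]>.12)):
        k=q[m]
        if len(k)>5: print(a,b,s,len(k),rect(k),k[:,2].mean().round(4),(np.percentile(k[:,:2],[2,98],axis=0)*1000).round(1).tolist())
# board long edges, line fit per column
k=Q[(Q[:,2]>.005)&(Q[:,2]<.025)]
for f in(np.min,np.max):
    ys=np.arange(-.01,.19,.005); e=[(y,f(k[abs(k[:,1]-y)<.0025,0])) for y in ys if (abs(k[:,1]-y)<.0025).sum()>3]
    e=np.array(e); c=np.polyfit(e[:,0],e[:,1],1); print('edge',c,np.degrees(np.arctan(-c[0])),np.std(e[:,1]-np.polyval(c,e[:,0])))
d2=np.median([snapshot("scene")[1] for _ in range(3)],0); W2=cloud("scene",d2); q=W2.reshape(-1,3)
k=q[(q[:,0]>.5)&(q[:,0]<.69)&(q[:,1]>-.07)&(q[:,1]<.24)&(q[:,2]>.004)]
print('scene board',rect(k[k[:,2]<.024]),'tubetop',rect(k[(k[:,2]>.127)&(k[:,1]<.08)]),'eyetop',rect(k[(k[:,2]>.127)&(k[:,1]>.12)]))
E
python3 cad.py
cat > bar.py <<'E'
from h import *
d=snapshot("top")[1]; W=cloud("top",d); q=W[170:285,262:290].reshape(-1,3); q=q[q[:,2]>.008]
xs=q[:,0]; print('x range',xs.min(),xs.max())
rod=q[(xs>xs.min()+.07)&(xs<xs.max()-.02)]
e=[]
for x in np.arange(rod[:,0].min(),rod[:,0].max(),.006):
    s=rod[abs(rod[:,0]-x)<.003]; e.append((x,(s[:,1].min()+s[:,1].max())/2))
e=np.array(e); c=np.polyfit(e[:,0],e[:,1],1); print('y=',c,'yaw',np.degrees(np.arctan(c[0])),'z',rod[:,2].max())
g=q[xs<xs.min()+.045]; print('grip',rect(g),'bar all',rect(q))
col=q[abs(q[:,1]-np.polyval(c,q[:,0]))>.0115]; print('collar',np.percentile(col[:,0],[0,50,100]))
E
python3 bar.py
```

```text
0.004 0.024 all 1965 (array([592.7,  90.6]), array([162.3, 301.5]), 89.3) 0.0092 [[542.8, -6.3], [635.7, 191.4]]
0.004 0.024 tube 782 (array([588.8,  10. ]), array([139.1, 157.1]), 0.8) 0.0091 [[542.9, -9.7], [637.1, 77.9]]
0.004 0.024 eye 742 (array([594. , 180.9]), array([120.3, 162.3]), -0.5) 0.0094 [[541.5, 121.2], [635.3, 194.1]]
0.012 0.024 all 317 (array([588.4,  94.2]), array([ 90.7, 189.1]), -90.0) 0.0179 [[543.4, 38.0], [633.2, 175.9]]
0.012 0.024 tube 120 (array([588.7,  38.9]), array([78.7, 88.4]), -1.0) 0.0177 [[545.1, 3.9], [633.1, 77.4]]
0.012 0.024 eye 132 (array([587.2, 155.1]), array([66.9, 88.2]), -0.9) 0.0181 [[543.3, 122.6], [631.3, 181.2]]
0.06 0.115 all 27 (array([585.9,  97. ]), array([ 27.8, 186.7]), -87.8) 0.1061 [[568.7, 7.4], [600.9, 188.4]]
0.06 0.115 tube 22 (array([580. ,  29.5]), array([23.5, 46.8]), 60.6) 0.106 [[574.7, 6.6], [601.1, 44.6]]
0.115 0.126 all 8 (array([587.2,  86.6]), array([ 29.6, 180.8]), -88.6) 0.1213 [[570.7, -3.9], [599.2, 158.2]]
0.115 0.126 tube 7 (array([580.8,  25.3]), array([19.1, 56.8]), 60.8) 0.1217 [[573.8, -3.9], [599.7, 43
[... 240 characters left out ...]
 eye 81 (array([587.3, 183.3]), array([13.3, 37.2]), -0.6) 0.1355 [[568.9, 176.8], [605.7, 190.1]]
edge [-0.02165687  0.54385969] 1.2406531927595856 0.0045150575970854265
edge [-0.02518453  0.63688259] 1.4426625775360582 0.0014646971453517728
scene board (array([603.8,  78.8]), array([126.7, 233.2]), -87.2) tubetop (array([590.3,  18.8]), array([33.1, 51.7]), -88.7) eyetop (array([589. , 183.9]), array([14.5, 38.5]), 0.2)
x range 0.34512650431526637 0.6014009024567601
y= [0.0700612  0.28888307] yaw 4.007662296073092 z 1.2977042324125174
grip (array([366.7, 324.9]), array([22.3, 43.6]), 2.5) bar all (array([472.2, 325.8]), array([154.7, 214.8]), 36.2)
collar [0.34534221 0.39104467 0.48819107]
```

>>> play_rows --pt "0.0474 -0.0322 -0.0191 0 0 0.0065" --pt "0.0474 -0.0322 -0.0191 0 0 0.0065" --pt "0.0474 -0.0322 -0.0191 0 0 0.0065" --pt "0.0474 -0.0322 -0.0191 0 0 0.0065" --pt "0.0474 -0.0322 -0.0191 0 0 0.0065" --pt "0.0474 -0.0322 -0.0191 0 0 0.0065" --pt "0.0474 -0.0322 -0.0191 0 0 0.0065" --pt "0.0474 -0.0322 -0.0191 0 0 0.0065" --pt "0 0 0 0 0 0" --pt "0 0 0 0 0 0" --gripper 1

```text
clock: 1.45
tool_pos: [0.477, 0.4452, 0.1003]
orientation: [179.9, 0.0, -5.6]
force: [0.3, -0.1, 0.9]
opening: 0.0877
gripper_force: 0.0
```

>>> play_rows --pt "0 0 -0.0267 0 0 0" --pt "0 0 -0.0267 0 0 0" --pt "0 0 -0.0267 0 0 0" --pt "0 0 0 0 0 0" --pt "0 0 0 0 0 0"

```text
clock: 1.95
tool_pos: [0.4757, 0.4475, 0.0376]
orientation: [-180.0, -0.0, -5.4]
force: [0.6, 0.3, 0.5]
opening: 0.0876
gripper_force: 0.0
```

>>> play_rows --pt "0 0 0 0 0 0" --pt "0 0 0 0 0 0" --pt "0 0 0 0 0 0" --pt "0 0 0 0 0 0" --pt "0 0 0 0 0 0" --pt "0 0 0 0 0 0" --pt "0 0 0 0 0 0" --pt "0 0 0 0 0 0" --gripper -1

```text
clock: 2.75
tool_pos: [0.4761, 0.4463, 0.0368]
orientation: [180.0, 0.0, -5.5]
force: [-0.3, -0.6, -0.3]
opening: 0.0291
gripper_force: 0.0
```

```bash
python3 - <<'E'
from h import *
o=get_obs(); print(o['opening'],o['gripper_force'])
p,d=snap("top","t1"); s,_=snap("scene","s1")
a=cv2.resize(p[150:290,190:440],None,fx=1.6*1.0,fy=1.6,interpolation=cv2.INTER_CUBIC)
b=cv2.resize(s[140:300,150:430],None,fx=1.43,fy=1.43,interpolation=cv2.INTER_CUBIC)
w=max(a.shape[1],b.shape[1]); f=lambda x:cv2.copyMakeBorder(x,0,0,0,w-x.shape[1],0)
cv2.imwrite('pics/c2.png',np.vstack([f(a),f(b)]))
E
```

```text
0.02909605925126767 0.0
```

View pics/c2.png

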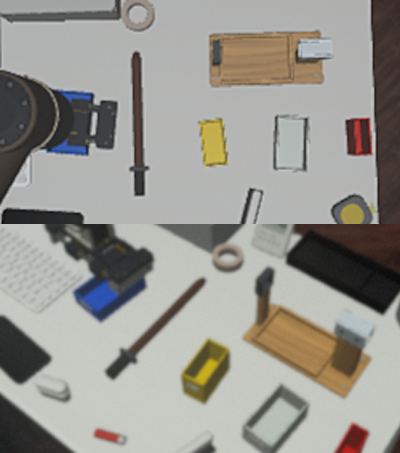

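The gripper is at crop (100,125) and the blue tray is still under or beside it, but the jaws have closed past 70 mm without touching anything. I'll locate the blue tray numerically.

```bash
cat > trays.py <<'E'
from h import *
import sys
R=dict(blue=((105,130),(120,255),(60,255)),yellow=((20,35),(120,255),(60,255)),red=((-6,6),(150,255),(60,255)))
def find(n,views=("top","scene")):
    for v in views:
        p,d=snapshot(v); W=cloud(v,d); h=cv2.cvtColor(p,cv2.COLOR_BGR2HSV).astype(int); H=h[...,0]; H=np.where(H>170,H-180,H)
        (a,b),(s,_),(t,_)=R[n]; m=(H>=a)&(H<=b)&(h[...,1]>s)&(h[...,2]>t)&(d>0)&(W[...,0]>.2)&(W[...,0]<.75)&(abs(W[...,1]-.2)<.5)
        q=W[m]; 
        c,l=cv2.connectedComponents(m.astype(np.uint8))[:2] ; k=np.argmax([ (l==i).sum() for i in range(1,c)])+1; q=W[l==k]
        top=np.percentile(q[:,2],98); e=q[q[:,2]>top-.012]
        print(n,v,len(q),'ztop',top.round(4),'zlow',np.percentile(q[:,2],2).round(4),'all',rect(q),'rim',rect(e))
if __name__=='__main__':
    for n in sys.argv[1:]: find(n)
E
python3 trays.py blue yellow red
```

```text
blue top 113 ztop 0.2474 zlow -0.0016 all (array([432.2, 445.4]), array([22.2, 80. ]), 88.7) rim (array([437.7, 421.5]), array([ 0.8, 17.9]), -59.0)
blue scene 365 ztop 0.0352 zlow 0.0016 all (array([453.9, 447.5]), array([65.5, 72. ]), 82.9) rim (array([432.1, 439.5]), array([41.3, 78.7]), -63.9)
yellow top 379 ztop 0.0636 zlow -0.0012 all (array([438.1, 191.3]), array([38.7, 76.1]), 6.2) rim (array([443.4, 206.4]), array([33. , 82.2]), -20.5)
yellow scene 614 ztop 0.0629 zlow 0.0027 all (array([437.6, 189.2]), array([41.7, 81.2]), 6.0) rim (array([437.4, 188.8]), array([41., 81.]), 6.5)
red top 93 ztop 0.0802 zlow -0.0015 all (array([445.6, -64.4]), array([26.3, 60.1]), 1.7) rim (array([448.3, -54.3]), array([20.6, 63.1]), -17.7)
red scene 446 ztop 0.0771 zlow 0.0027 all (array([444.1, -67.3]), array([25.2, 63.8]), 2.4) rim (array([443.9, -67.3]), array([25.2, 63.2]), 2.4)
```

```bash
python3 - <<'E'
from h import *
s=cv2.imread('pics/s1.png'); p=cv2.imread('pics/t1.png')
a=cv2.resize(s[130:220,160:270],(733,600),interpolation=cv2.INTER_CUBIC)
cv2.imwrite('pics/c3.png',a)
E
```

```text
(no output)
```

View pics/c3.png

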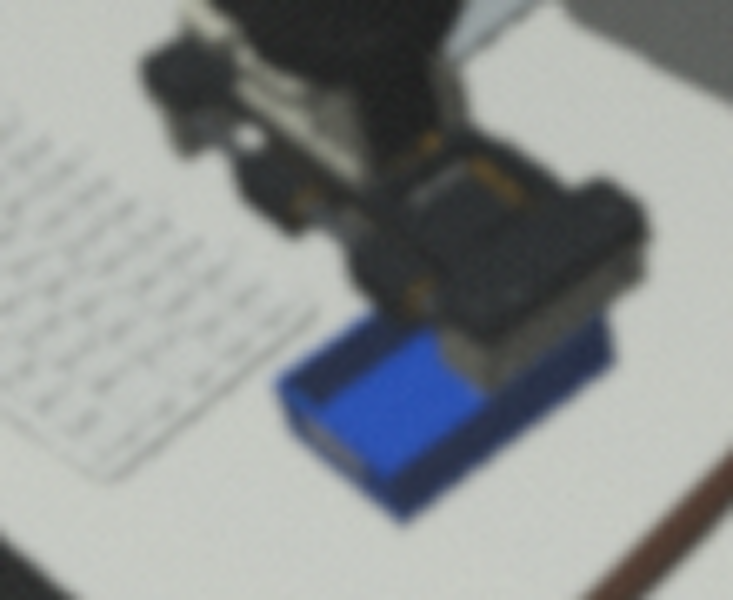

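The view shows the gripper body over the tray, with no finger visible outside its near wall. I'll let the fingers finish moving.

>>> play_rows --pt "0 0 0 0 0 0" --pt "0 0 0 0 0 0" --pt "0 0 0 0 0 0" --pt "0 0 0 0 0 0"

```text
clock: 3.55
tool_pos: [0.4761, 0.4464, 0.0368]
orientation: [180.0, 0.0, -5.5]
force: [-0.1, 0.4, -0.2]
opening: 0.0003
gripper_force: 0.0
```

>>> play_rows --pt "0 0 0.04 0 0 0" --pt "0 0 0.04 0 0 0" --pt "0 0 0.04 0 0 0" --pt "0 0 0.04 0 0 0" --pt "0 0 0 0 0 0" --pt "0 0 0 0 0 0" --pt "0 0 0 0 0 0" --pt "0 0 0 0 0 0" --pt "0 0 0 0 0 0" --pt "0 0 0 0 0 0" --gripper 1

```text
clock: 4.55
tool_pos: [0.476, 0.4462, 0.1641]
orientation: [179.9, 0.0, -5.5]
force: [-0.2, 0.5, -0.6]
opening: 0.0748
gripper_force: 0.0
```

```bash
python3 trays.py blue; python3 - <<'E'
from h import *
s,d=snap("scene","s2"); o=get_obs(); print(o['opening'],o['tool_pos'])
c=camera_model("scene"); T=c["world_to_cam"]
for q in((0,0,0),(0,0,-.019),(0,.044,-.019),(0,-.044,-.019)):
    P=T@np.r_[o['tool_pos']+np.array(q),1]; print(q,(c['fx']*P[0]/P[2]+c['cx']).round(1),(c['fy']*P[1]/P[2]+c['cy']).round(1))
a=cv2.resize(s[90:220,130:280],(690,598),interpolation=cv2.INTER_CUBIC)
cv2.imwrite('pics/c4.png',a)
E
```

```text
blue top 122 ztop 0.3663 zlow -0.0014 all (array([480. , 438.3]), array([41.2, 78.2]), 87.5) rim (array([468.2, 401.1]), array([ 1.3, 19.2]), -11.2)
blue scene 710 ztop 0.0349 zlow 0.0014 all (array([476.6, 445.1]), array([ 71.9, 111.9]), -5.6) rim (array([476.3, 444. ]), array([ 69.6, 111.7]), -5.7)
0.08525461083959082 [0.47608902 0.44639808 0.16456964]
(0, 0, 0) 216.0 144.8
(0, 0, -0.019) 217.5 150.6
(0, 0.044, -0.019) 204.5 142.8
(0, -0.044, -0.019) 231.1 158.6
```

View pics/c4.png

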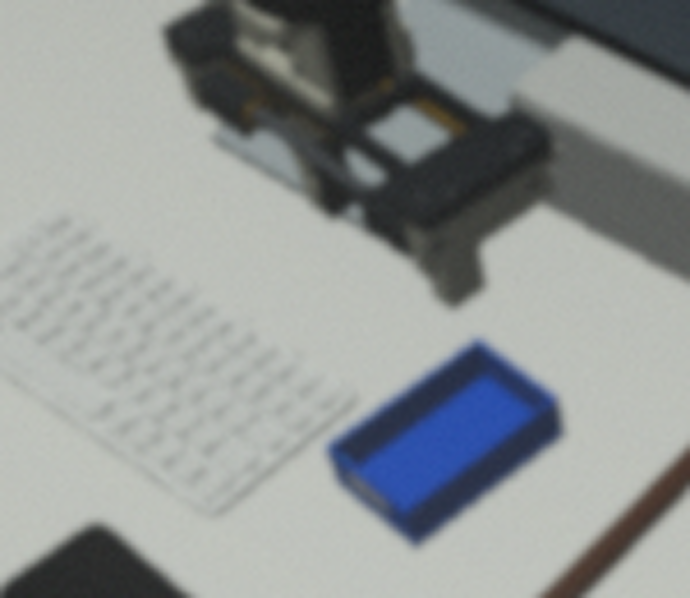

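The fingertip shows at about crop (455,302), i.e. pixel (229,156). That is several pixels higher than predicted, so I'll measure the fingertip's height from depth.

```bash
python3 - <<'E'
from h import *
d=np.load('pics/s2.npy'); W=cloud("scene",d); o=get_obs(); print(o['tool_pos'],o['opening'],o['orientation'])
s=cv2.imread('pics/s2.png')
for r,c in((154,229),(152,229),(150,229),(150,232),(146,232),(146,228),(140,228),(140,232),(140,240),(130,240),(124,240)): print(r,c,W[r,c].round(3),s[r,c])
q=W[100:175,160:260].reshape(-1,3); q=q[(abs(q[:,0]-.476)<.12)&(abs(q[:,1]-.446)<.14)&(q[:,2]>.06)]
print(np.histogram(q[:,2],bins=np.arange(.06,.32,.01)))
l=q[q[:,2]<.17]; print(l.min(0).round(3),l.max(0).round(3)); print(l[np.argsort(l[:,2])][:12].round(3))
E
```

```text
[0.47608902 0.44639808 0.16456964] 0.08525461083959082 [ 1.79979559e+02  8.49672500e-03 -5.46501685e+00]
154 229 [0.463 0.389 0.18 ] [70 74 73]
152 229 [0.466 0.391 0.182] [65 68 66]
150 229 [0.466 0.389 0.19 ] [62 66 64]
150 232 [0.474 0.389 0.184] [63 68 67]
146 232 [0.474 0.386 0.198] [65 71 68]
146 228 [0.445 0.361 0.235] [62 67 65]
140 228 [0.448 0.361 0.25 ] [62 67 68]
140 232 [0.457 0.359 0.244] [62 66 64]
140 240 [0.633 0.549 0.002] [170 175 173]
130 240 [0.478 0.354 0.26 ] [55 58 55]
124 240 [0.478 0.351 0.277] [44 44 40]
(array([  0,   0,   0,   0,   0,   0,   0,   0,   0,   0,   5,  60,  67,
        50,  32,  16,  12,  93, 246, 331, 258, 836, 161,  84,  43]), array([0.06, 0.07, 0.08, 0.09, 0.1 , 0.11, 0.12, 0.13, 0.14, 0.15, 0.16,
       0.17, 0.18, 0.19, 0.2 , 0.21, 0.22, 0.23, 0.24, 0.25, 0.26, 0.27,
       0.28, 0.29, 0.3 , 0.31]))
[0.473 0.487 0.166] [0.485 0.492 0.169]
[[0.483 0.49  0.166]
 [0.481 0.49  0.168]
 [0.476 0.488 0.169]
 [0.473 0.492 0.169]
 [0.485 0.487 0.169]]
```

The fingers and body really sit about 22 mm higher than the reported TCP implies (tips at 0.168 against an expected 0.146). So the jaws closed above the rim. I'll descend further and check the tip height on the way.

>>> play_rows --pt "0 0 -0.04 0 0 0" --pt "0 0 -0.04 0 0 0" --pt "0 0 -0.04 0 0 0" --pt "0 0 -0.04 0 0 0" --pt "0 0 -0.0125 0 0 0" --pt "0 0 0 0 0 0" --pt "0 0 0 0 0 0"

```text
clock: 5.4
tool_pos: [0.4768, 0.4472, 0.0281]
orientation: [-179.9, -0.1, -5.4]
force: [0.5, 0.8, -1.0]
opening: 0.0877
gripper_force: 0.0
```

```bash
cat > tip.py <<'E'
from h import *
o=get_obs(); t=o['tool_pos']; print(t.round(4),o['force'].round(1),o['opening'])
d=np.median([snapshot("scene")[1] for _ in range(3)],0); W=cloud("scene",d); q=W.reshape(-1,3)
yw=np.radians(o['orientation'][2]); a=np.array([np.cos(yw),np.sin(yw)]); b=np.array([-a[1],a[0]])
r=q[:,:2]-t[:2]; u=r@a; v=r@b
for s in(-1,1):
    m=(abs(u)<.022)&(s*v>o['opening']/2-.006)&(s*v<.07)&(q[:,2]>t[2]-.03)&(q[:,2]<t[2]+.06)
    z=q[m,2]; print('finger',s,len(z),np.sort(z)[:8].round(3) if len(z) else '', 'u',np.percentile(u[m],[3,97]).round(4),'v',np.percentile(v[m],[3,97]).round(4))
E
python3 tip.py
```

```text
[0.4768 0.4472 0.0281] [ 0.5  0.8 -1. ] 0.08765018812199322
finger -1 218 [-0.002 -0.002 -0.001 -0.001 -0.001 -0.001 -0.001 -0.001] u [-0.0202  0.0193] v [-0.0683 -0.0397]
finger 1 107 [-0.002 -0.001 -0.001 -0.001 -0.001 -0.001 -0.    -0.   ] u [-0.0188  0.0146] v [0.0431 0.0696]
```

>>> play_rows --pt "0 0 -0.005 0 0 0" --pt "0 0 -0.005 0 0 0" --pt "0 0 -0.003 0 0 0" --pt "0 0 0 0 0 0" --pt "0 0 0 0 0 0"

```text
clock: 6.05
tool_pos: [0.4761, 0.4463, 0.0163]
orientation: [180.0, 0.0, -5.5]
force: [-0.8, -0.1, 0.7]
opening: 0.0875
gripper_force: 0.0
```

>>> play_rows --pt "0 0 0 0 0 0" --pt "0 0 0 0 0 0" --pt "0 0 0 0 0 0" --pt "0 0 0 0 0 0" --pt "0 0 0 0 0 0" --pt "0 0 0 0 0 0" --gripper -1

```text
clock: 6.65
tool_pos: [0.4761, 0.4465, 0.0165]
orientation: [-180.0, -0.0, -5.5]
force: [0.0, 0.4, 0.1]
opening: 0.0699
gripper_force: 30.0
```

Gripped at 69.9 mm, which confirms the height bias. Now I'll lift, swing toward the bay, and check the tray's pose in the hand.

>>> play_rows --pt "0 0 0.025 0 0 0" --pt "0 0 0.05 0 0 0" --pt "0 0 0.05 0 0 0" --pt "0 0 0.05 0 0 0" --pt "0 0 0.025 0 0 0" --pt "0 0 0 0 0 0"

```text
clock: 7.25
tool_pos: [0.4773, 0.4479, 0.1806]
orientation: [-179.7, -0.2, -5.4]
force: [0.5, 0.7, -2.0]
opening: 0.0698
gripper_force: 30.0
```

>>> play_rows --pt "0 -0.0419 0 0 0 -0.0463" --pt "0 -0.0419 0 0 0 -0.0463" --pt "0 -0.0419 0 0 0 -0.0463" --pt "0 -0.0419 0 0 0 -0.0463" --pt "0 -0.0419 0 0 0 -0.0463" --pt "0 -0.0419 0 0 0 -0.0463" --pt "0 -0.0419 0 0 0 -0.0463" --pt "0 -0.0419 0 0 0 -0.0463" --pt "0 -0.0419 0 0 0 -0.0463" --pt "0 -0.0419 0 0 0 -0.0463"

```text
clock: 8.25
tool_pos: [0.4752, 0.1096, 0.1754]
orientation: [179.9, -0.0, -89.2]
force: [1.2, -0.9, -0.6]
opening: 0.07
gripper_force: 30.0
```

>>> play_rows --pt "0.047 0 0 0 0 0" --pt "0.047 0 0 0 0 0" --pt "0.046 0 0 0 0 0" --pt "0 0 0 0 0 0" --pt "0 0 0 0 0 0"

```text
clock: 8.75
tool_pos: [0.5876, 0.1106, 0.1743]
orientation: [179.8, -0.1, -88.9]
force: [-1.3, 0.3, -1.5]
opening: 0.0694
gripper_force: 30.0
```

```bash
python3 trays.py blue; python3 - <<'E'
from h import *
o=get_obs(); print(o['tool_pos'],o['orientation'],o['opening'],o['force'],o['gripper_force'])
E
```

```text
blue top 44 ztop 0.4136 zlow 0.1579 all (array([555.7,  70.2]), array([16.2, 47.4]), -48.7) rim (array([547.2,  91.3]), array([0. , 3.7]), -67.9)
blue scene 708 ztop 0.2511 zlow 0.161 all (array([563.3,  79.4]), array([ 52.2, 120.8]), 0.8) rim (array([531.7,  71.6]), array([ 5. , 57.3]), 7.8)
[0.58697848 0.11093668 0.17545014] [ 1.79889556e+02 -3.06515848e-02 -8.88206957e+01] 0.06996700394631054 [-1.26812643  0.67943058 -0.98221799] 29.999837279319763
```

```bash
cat > inhand.py <<'E'
from h import *
import sys
from trays import R
def run(n,zlo,zhi):
    o=get_obs(); t=o['tool_pos']; A=[]
    for _ in range(3):
        p,d=snapshot("scene"); W=cloud("scene",d); h=cv2.cvtColor(p,cv2.COLOR_BGR2HSV).astype(int); H=h[...,0]; H=np.where(H>170,H-180,H)
        if n=='white': m=(h[...,1]<40)&(h[...,2]>90)
        else: (a,b),(s,_),(v,_)=R[n]; m=(H>=a)&(H<=b)&(h[...,1]>s)&(h[...,2]>v)
        m&=(d>0)&(abs(W[...,0]-t[0])<.09)&(abs(W[...,1]-t[1])<.09)&(W[...,2]>zlo)&(W[...,2]<zhi); A.append(W[m])
    q=np.vstack(A); print(len(q),'z',np.percentile(q[:,2],[1,99]).round(4))
    side=q[q[:,0]<np.percentile(q[:,0],3)+.006]; print('long side x',np.median(side[:,0]).round(4),'y ext',np.percentile(side[:,1],[.5,2,98,99.5]).round(4),'fit yaw',np.degrees(-np.polyfit(side[:,1],side[:,0],1)[0]).round(2))
    end=q[q[:,1]<np.percentile(q[:,1],3)+.005]; print('end y',np.median(end[:,1]).round(4),'x ext',np.percentile(end[:,0],[1,99]).round(4)); print('tool',t.round(4),o['orientation'].round(1))
if __name__=='__main__': run(sys.argv[1],float(sys.argv[2]),float(sys.argv[3]))
E
python3 inhand.py blue .15 .197
```

```text
2261 z [0.1614 0.1953]
long side x 0.554 y ext [0.0539 0.0546 0.1603 0.164 ] fit yaw 1.28
end y 0.0555 x ext [0.5528 0.6228]
tool [0.587  0.1109 0.1755] [179.9  -0.  -88.8]
```

The tray in hand is within 1 mm of the bay centre, so I'll lower it.

>>> play_rows --pt "0.0013 0 -0.05 0 0 0" --pt "0 0 -0.05 0 0 0" --pt "0 0 -0.05 0 0 0" --pt "0 0 -0.025 0 0 0" --pt "0 0 0 0 0 0" --pt "0 0 -0.005 0 0 0" --pt "0 0 -0.005 0 0 0" --pt "0 0 0 0 0 0"

```text
clock: 9.8
tool_pos: [0.5896, 0.1116, 0.0294]
orientation: [-179.9, 0.0, -88.8]
force: [-0.5, 0.0, -0.2]
opening: 0.0696
gripper_force: 30.0
```

>>> play_rows --pt "0 0 -0.0013 0 0 0" --pt "0 0 -0.0013 0 0 0" --pt "0 0 0 0 0 0" --pt "0 0 0 0 0 0"

```text
clock: 10.2
tool_pos: [0.5892, 0.1112, 0.0265]
orientation: [-180.0, 0.0, -88.8]
force: [-0.1, 0.3, -0.5]
opening: 0.0691
gripper_force: 30.0
```

>>> play_rows --pt "0 0 -0.0013 0 0 0" --pt "0 0 -0.0013 0 0 0" --pt "0 0 0 0 0 0" --pt "0 0 0 0 0 0"

```text
clock: 10.6
tool_pos: [0.5892, 0.1112, 0.0245]
orientation: [-180.0, -0.0, -88.8]
force: [-1.3, -0.1, 2.2]
opening: 0.0698
gripper_force: 30.0
```

>>> play_rows --pt "0 0 0 0 0 0" --pt "0 0 0 0 0 0" --pt "0 0 0 0 0 0" --pt "0 0 0 0 0 0" --pt "0 0 0.0125 0 0 0" --pt "0 0 0.05 0 0 0" --pt "0 0 0.05 0 0 0" --pt "0 0 0.05 0 0 0" --pt "0 0 0.025 0 0 0" --pt "0 0 0 0 0 0" --gripper 1

```text
clock: 11.6
tool_pos: [0.5912, 0.1119, 0.1792]
orientation: [-179.6, 0.2, -88.8]
force: [-0.3, 0.6, 0.4]
opening: 0.0876
gripper_force: 0.0
```

>>> play_rows --pt "-0.03 -0.005 0 0 0 0.0473" --pt "-0.03 -0.005 0 0 0 0.0473" --pt "-0.03 -0.005 0 0 0 0.0473" --pt "-0.03 -0.005 0 0 0 0.0473" --pt "-0.03 -0.005 0 0 0 0.0473" --pt "-0.025 -0.005 0 0 0 0.0473" --pt "-0.018 -0.0125 0 0 0 0.0473" --pt "0 -0.0125 0 0 0 0.0473" --pt "0 -0.0125 0 0 0 0.0473" --pt "0 -0.0065 0 0 0 0.0473"

```text
clock: 12.6
tool_pos: [0.4342, 0.0513, 0.1743]
orientation: [-180.0, 0.0, -3.3]
force: [0.3, -0.6, -0.1]
opening: 0.0876
gripper_force: 0.0
```

```bash
cat > whites.py <<'E'
from h import *
def box(v,x0,x1,y0,y1,z0,z1,dd=None):
    d=np.median([snapshot(v)[1] for _ in range(3)],0); W=cloud(v,d).reshape(-1,3)
    m=(W[:,0]>x0)&(W[:,0]<x1)&(W[:,1]>y0)&(W[:,1]<y1)&(W[:,2]>z0)&(W[:,2]<z1); return W[m]
if __name__=='__main__':
    q=box("scene",.36,.51,-.02,.12,.036,.056); print('white rim',len(q),rect(q))
    q=box("scene",.36,.51,-.02,.12,.006,.056); print('white all',len(q),rect(q))
E
python3 whites.py; python3 trays.py blue; python3 -c "
from plant import *
o=get_obs();print(o['tool_pos'],o['orientation'],o['joint_pos'])"
```

```text
white rim 367 (array([435.6,  51.9]), array([56.3, 97.3]), -3.5)
white all 886 (array([434.9,  51.8]), array([56.3, 96.9]), -3.3)
blue top 945 ztop 0.0434 zlow 0.0063 all (array([589.8, 110.7]), array([ 69.9, 111.1]), 89.9) rim (array([589.8, 110.7]), array([ 69.9, 111.1]), 89.9)
blue scene 238 ztop 0.2872 zlow 0.01 all (array([516.2,  56.2]), array([ 48.4, 236.6]), 20.9) rim (array([420.4,  20.8]), array([18.3, 40.4]), 44.9)
[0.43473757 0.05223873 0.17421664] [ 1.79993849e+02  8.33053170e-03 -3.77248055e+00] [ 3.28304214e+01 -4.03727466e-03 -3.18688523e+01 -3.40538099e-05
 -5.81455405e+01  5.33971165e+01]
```

White is directly beneath and blue is seated (rim at 0.043). I'll descend and grip white.

>>> play_rows --pt "0 0 -0.05 0 0 0" --pt "0 0 -0.05 0 0 0" --pt "0 0 -0.05 0 0 0" --pt "0 0 -0.02 0 0 0" --pt "0 0 -0.01 0 0 0" --pt "0 0 0 0 0 0" --pt "0 0 0 0 0 0"

```text
clock: 13.7
tool_pos: [0.4355, 0.0525, 0.031]
orientation: [-180.0, -0.1, -3.7]
force: [-0.4, 0.9, 0.2]
opening: 0.0874
gripper_force: 0.0
```

>>> play_rows --pt "0 0 0 0 0 0" --pt "0 0 0 0 0 0" --pt "0 0 0 0 0 0" --pt "0 0 0 0 0 0" --pt "0 0 0 0 0 0" --pt "0 0 0 0 0 0" --pt "0 0 0 0 0 0" --pt "0 0 0 0 0 0" --gripper -1

```text
clock: 14.5
tool_pos: [0.4349, 0.0521, 0.0305]
orientation: [-180.0, -0.0, -3.7]
force: [-2.2, -0.1, 5.5]
opening: 0.0554
gripper_force: 30.0
```

>>> play_rows --pt "0 0 0.025 0 0 0" --pt "0 0 0.05 0 0 0" --pt "0 0 0.05 0 0 0" --pt "0 0 0.05 0 0 0" --pt "0 0 0.031 0 0 0" --pt "0 0 0 0 0 0"

```text
clock: 15.1
tool_pos: [0.4366, 0.0528, 0.1986]
orientation: [-179.8, -0.3, -3.6]
force: [1.1, 0.2, -2.2]
opening: 0.0558
gripper_force: 30.0
```

>>> play_rows --pt "0.0193 0.0073 0 0 0 -0.0473" --pt "0.0193 0.0073 0 0 0 -0.0473" --pt "0.0193 0.0073 0 0 0 -0.0473" --pt "0.0193 0.0073 0 0 0 -0.0473" --pt "0.0193 0.0073 0 0 0 -0.0473" --pt "0.0193 0.0073 0 0 0 -0.0473" --pt "0.0193 0.0073 0 0 0 -0.0473" --pt "0.0193 0.0073 0 0 0 -0.0473" --pt "0.0193 0.0073 0 0 0 -0.0473" --pt "0.0193 0.0073 0 0 0 -0.0473"

```text
clock: 16.1
tool_pos: [0.5891, 0.1104, 0.1933]
orientation: [179.9, -0.0, -89.2]
force: [0.5, 0.2, -1.3]
opening: 0.0561
gripper_force: 30.0
```

>>> play_rows --pt "0 0 0 0 0 0" --pt "0 0 0 0 0 0" --pt "0 0 0 0 0 0"

```text
clock: 16.4
tool_pos: [0.5883, 0.1101, 0.1943]
orientation: [179.9, -0.0, -88.7]
force: [-0.5, 0.2, -1.2]
opening: 0.0557
gripper_force: 30.0
```

```bash
python3 inhand.py white .155 .215
```

```text
1064 z [0.1647 0.2137]
long side x 0.562 y ext [0.0617 0.0621 0.1514 0.1543] fit yaw 1.76
end y 0.0626 x ext [0.5614 0.6159]
tool [0.5883 0.1101 0.1943] [179.9  -0.  -88.7]
```

>>> play_rows --pt "0.0013 0.001 -0.05 0 0 0" --pt "0 0 -0.05 0 0 0" --pt "0 0 -0.05 0 0 0" --pt "0 0 -0.0125 0 0 0" --pt "0 0 0 0 0 0" --pt "0 0 -0.0125 0 0 0" --pt "0 0 -0.0075 0 0 0" --pt "0 0 -0.004 0 0 0" --pt "0 0 0 0 0 0"

```text
clock: 17.45
tool_pos: [0.5903, 0.1113, 0.0461]
orientation: [-180.0, 0.0, -88.8]
force: [1.3, -0.4, -0.8]
opening: 0.0556
gripper_force: 30.0
```

>>> play_rows --pt "0 0 -0.0013 0 0 0" --pt "0 0 -0.0013 0 0 0" --pt "0 0 -0.0013 0 0 0" --pt "0 0 0 0 0 0" --pt "0 0 0 0 0 0"

```text
clock: 17.95
tool_pos: [0.5902, 0.1112, 0.0428]
orientation: [-180.0, -0.0, -88.8]
force: [1.2, -0.4, -1.6]
opening: 0.0554
gripper_force: 30.0
```

>>> play_rows --pt "0 0 0 0 0 0" --pt "0 0 0 0 0 0" --pt "0 0 0 0 0 0" --pt "0 0 0 0 0 0" --pt "0 0 0.0125 0 0 0" --pt "0 0 0.05 0 0 0" --pt "0 0 0.05 0 0 0" --pt "0 0 0.05 0 0 0" --pt "0 0 0.025 0 0 0" --pt "0 0 0 0 0 0" --gripper 1

```text
clock: 18.95
tool_pos: [0.5921, 0.1118, 0.1977]
orientation: [-179.6, 0.1, -88.8]
force: [0.1, -0.1, 0.1]
opening: 0.0873
gripper_force: 0.0
```

>>> play_rows --pt "-0.0191 0.0098 0 0 0 0.0473" --pt "-0.0191 0.0098 0 0 0 0.0473" --pt "-0.0191 0.0098 0 0 0 0.0473" --pt "-0.0191 0.0098 0 0 0 0.0473" --pt "-0.0191 0.0098 0 0 0 0.0473" --pt "-0.0191 0.0098 0 0 0 0.0473" --pt "-0.0191 0.0098 0 0 0 0.0473" --pt "-0.0191 0.0098 0 0 0 0.0473" --pt "-0.0191 0.0098 0 0 0 0.0473" --pt "-0.0191 0.0098 0 0 0 0.0473"

```text
clock: 19.95
tool_pos: [0.4365, 0.1896, 0.1926]
orientation: [180.0, 0.0, -3.3]
force: [-0.5, 0.8, 0.2]
opening: 0.0875
gripper_force: 0.0
```

>>> play_rows --pt "0 0 0 0 0 0.0278" --pt "0 0 0 0 0 0.0278" --pt "0 0 0 0 0 0" --pt "0 0 0 0 0 0"

```text
clock: 20.35
tool_pos: [0.4372, 0.1895, 0.1927]
orientation: [180.0, 0.0, 6.2]
force: [-0.0, -0.8, 0.9]
opening: 0.0875
gripper_force: 0.0
```

```bash
python3 trays.py yellow;  python3 - <<'E'
from whites import *
q=box("top",.54,.64,.04,.18,.052,.07); print('white placed',len(q),rect(q),np.percentile(q[:,2],[50,95]))
o=get_obs();print(o['tool_pos'],o['orientation'])
E
```

```text
yellow top 151 ztop 0.0315 zlow 0.0213 all (array([306.9, -52.1]), array([36.8, 36.9]), 33.4) rim (array([306.9, -52.1]), array([36.8, 36.9]), 33.4)
yellow scene 712 ztop 0.0631 zlow 0.0025 all (array([486.5, 185.5]), array([41.6, 81.3]), 6.5) rim (array([486.7, 185.4]), array([40.9, 81. ]), 6.1)
white placed 132 (array([589.9, 111.4]), array([56.3, 96.2]), -87.5) [0.05884805 0.06146464]
[0.43742339 0.18948014 0.19268053] [1.79991870e+02 9.30476707e-03 6.27334021e+00]
```

Yellow was knocked from x 0.437 to 0.4866, and white is seated (rim at 0.060). I'll correct for that, then descend and grip.

>>> play_rows --pt "0.0308 -0.0026 0 0 0 0" --pt "0.0307 -0.0025 0 0 0 0" --pt "0 0 -0.05 0 0 0" --pt "0 0 -0.05 0 0 0" --pt "0 0 -0.04 0 0 0" --pt "0 0 0 0 0 0" --pt "0 0 -0.025 0 0 0" --pt "0 0 -0.02 0 0 0" --pt "0 0 0 0 0 0" --pt "0 0 0 0 0 0"

```text
clock: 21.6
tool_pos: [0.4874, 0.186, 0.0462]
orientation: [-180.0, -0.1, 6.4]
force: [0.2, 0.7, 0.2]
opening: 0.0874
gripper_force: 0.0
```

>>> play_rows --pt "0 0 0 0 0 0" --pt "0 0 0 0 0 0" --pt "0 0 0 0 0 0" --pt "0 0 0 0 0 0" --pt "0 0 0 0 0 0" --pt "0 0 0 0 0 0" --pt "0 0 0 0 0 0" --pt "0 0 0 0 0 0" --pt "0 0 0 0 0 0" --pt "0 0 0 0 0 0" --gripper -1

```text
clock: 22.6
tool_pos: [0.4867, 0.1856, 0.0448]
orientation: [-180.0, -0.0, 6.3]
force: [0.3, 0.8, 0.5]
opening: 0.0417
gripper_force: 29.9
```

>>> play_rows --pt "0 0 0.025 0 0 0" --pt "0 0 0.05 0 0 0" --pt "0 0 0.05 0 0 0" --pt "0 0 0.05 0 0 0" --pt "0 0 0.031 0 0 0" --pt "0 0 0 0 0 0"

```text
clock: 23.2
tool_pos: [0.4882, 0.1865, 0.2135]
orientation: [-179.8, -0.3, 6.4]
force: [0.8, -0.2, -0.8]
opening: 0.0421
gripper_force: 29.9
```

>>> play_rows --pt "0.0129 -0.0093 0 0 0 -0.0473" --pt "0.0129 -0.0093 0 0 0 -0.0473" --pt "0.0129 -0.0093 0 0 0 -0.0473" --pt "0.0129 -0.0093 0 0 0 -0.0473" --pt "0.0129 -0.0093 0 0 0 -0.0473" --pt "0.0129 -0.0093 0 0 0 -0.0473" --pt "0.0129 -0.0093 0 0 0 -0.0473" --pt "0.0129 -0.0093 0 0 0 -0.0473" --pt "0.0129 -0.0093 0 0 0 -0.0473" --pt "0.0129 -0.0093 0 0 0 -0.0473"

```text
clock: 24.2
tool_pos: [0.5895, 0.1105, 0.208]
orientation: [179.9, -0.0, -79.2]
force: [-0.1, -0.3, -1.2]
opening: 0.0414
gripper_force: 29.9
```

>>> play_rows --pt "0 0 0 0 0 -0.0278" --pt "0 0 0 0 0 -0.0278" --pt "0 0 0 0 0 0" --pt "0 0 0 0 0 0"

```text
clock: 24.6
tool_pos: [0.5894, 0.111, 0.2087]
orientation: [179.9, -0.0, -88.7]
force: [-0.5, -0.2, -1.2]
opening: 0.0417
gripper_force: 29.9
```

```bash
python3 inhand.py yellow .155 .23
```

```text
1883 z [0.167  0.2278]
long side x 0.5708 y ext [0.0708 0.0711 0.1454 0.1478] fit yaw 0.56
end y 0.0717 x ext [0.5688 0.6104]
tool [0.5894 0.111  0.2087] [179.9  -0.  -88.7]
```

>>> play_rows --pt "0.0005 0.0005 -0.05 0 0 0" --pt "0 0 -0.05 0 0 0" --pt "0 0 -0.05 0 0 0" --pt "0 0 -0.0125 0 0 0" --pt "0 0 0 0 0 0" --pt "0 0 -0.01 0 0 0" --pt "0 0 -0.0075 0 0 0" --pt "0 0 -0.002 0 0 0" --pt "0 0 0 0 0 0"

```text
clock: 25.65
tool_pos: [0.5904, 0.1117, 0.0645]
orientation: [-180.0, 0.0, -88.8]
force: [-0.7, 0.5, -0.7]
opening: 0.0417
gripper_force: 29.9
```

>>> play_rows --pt "0 0 -0.0013 0 0 0" --pt "0 0 -0.0013 0 0 0" --pt "0 0 0 0 0 0" --pt "0 0 0 0 0 0"

```text
clock: 26.05
tool_pos: [0.5902, 0.1116, 0.0619]
orientation: [-180.0, 0.0, -88.8]
force: [-1.1, 0.5, -1.0]
opening: 0.0421
gripper_force: 29.9
```

>>> play_rows --pt "0 0 -0.0013 0 0 0" --pt "0 0 0 0 0 0" --pt "0 0 0 0 0 0"

```text
clock: 26.35
tool_pos: [0.5902, 0.1115, 0.0608]
orientation: [180.0, -0.0, -88.8]
force: [-0.3, -0.1, -1.1]
opening: 0.042
gripper_force: 29.9
```

>>> play_rows --pt "0 0 0 0 0 0" --pt "0 0 0 0 0 0" --pt "0 0 0 0 0 0" --pt "0 0 0 0 0 0" --pt "0 0 0.0125 0 0 0" --pt "0 0 0.05 0 0 0" --pt "0 0 0.05 0 0 0" --pt "0 0 0.05 0 0 0" --pt "0 0 0.025 0 0 0" --pt "0 0 0 0 0 0" --gripper 1

```text
clock: 27.35
tool_pos: [0.5921, 0.1121, 0.2158]
orientation: [-179.6, 0.1, -88.8]
force: [-0.1, -0.1, -0.5]
opening: 0.0876
gripper_force: 0.0
```

>>> play_rows --pt "-0.0182 -0.0222 0 0 0 0.0473" --pt "-0.0182 -0.0222 0 0 0 0.0473" --pt "-0.0182 -0.0222 0 0 0 0.0473" --pt "-0.0182 -0.0222 0 0 0 0.0473" --pt "-0.0182 -0.0222 0 0 0 0.0473" --pt "-0.0182 -0.0222 0 0 0 0.0473" --pt "-0.0182 -0.0222 0 0 0 0.0473" --pt "-0.0182 -0.0222 0 0 0 0.0473" --pt "-0.0182 -0.0222 0 0 0 0.0473" --pt "-0.0182 -0.0222 0 0 0 0.0473"

```text
clock: 28.35
tool_pos: [0.4435, -0.0668, 0.2107]
orientation: [180.0, 0.0, -3.3]
force: [0.7, 0.5, 0.8]
opening: 0.0876
gripper_force: 0.0
```

>>> play_rows --pt "0 0 0 0 0 0.0317" --pt "0 0 0 0 0 0" --pt "0 0 0 0 0 0"

```text
clock: 28.65
tool_pos: [0.4446, -0.066, 0.2109]
orientation: [-180.0, -0.0, 1.9]
force: [1.1, 0.4, 0.5]
opening: 0.0875
gripper_force: 0.0
```

```bash
python3 trays.py red yellow;  python3 -c "
from plant import *
o=get_obs();print(o['tool_pos'],o['orientation'])"
```

```text
red top 36 ztop 0.0176 zlow 0.0079 all (array([268.5, 250.3]), array([ 9.7, 35.1]), -72.5) rim (array([268.5, 250.3]), array([ 9.7, 35.1]), -72.5)
red scene 435 ztop 0.0771 zlow 0.0023 all (array([444.5, -67.3]), array([25.4, 64.5]), 1.9) rim (array([444.5, -67.3]), array([25.4, 64.2]), 1.8)
yellow top 429 ztop 0.0807 zlow 0.0145 all (array([591.4, 112.5]), array([44.3, 80.1]), 88.9) rim (array([591.9, 111.6]), array([42.1, 78.4]), 89.9)
yellow scene 341 ztop 0.0299 zlow 0.0239 all (array([306.2, -52.7]), array([38.3, 38.4]), 24.6) rim (array([306.2, -52.7]), array([38.3, 38.4]), 24.6)
[ 0.44474519 -0.06580561  0.21069766] [1.79995734e+02 2.01251361e-02 1.97967104e+00]
```

>>> play_rows --pt "0 -0.0008 -0.05 0 0 0" --pt "0 0 -0.05 0 0 0" --pt "0 0 -0.04 0 0 0" --pt "0 0 0 0 0 0" --pt "0 0 -0.03 0 0 0" --pt "0 0 -0.02 0 0 0" --pt "0 0 0 0 0 0" --pt "0 0 0 0 0 0"

```text
clock: 29.65
tool_pos: [0.4456, -0.0665, 0.0601]
orientation: [180.0, -0.1, 2.1]
force: [0.4, -0.0, 0.7]
opening: 0.0876
gripper_force: 0.0
```

>>> play_rows --pt "0 0 0 0 0 0" --pt "0 0 0 0 0 0" --pt "0 0 0 0 0 0" --pt "0 0 0 0 0 0" --pt "0 0 0 0 0 0" --pt "0 0 0 0 0 0" --pt "0 0 0 0 0 0" --pt "0 0 0 0 0 0" --pt "0 0 0 0 0 0" --pt "0 0 0 0 0 0" --gripper -1

```text
clock: 30.65
tool_pos: [0.4446, -0.0667, 0.0588]
orientation: [180.0, 0.0, 2.0]
force: [0.2, 0.8, -0.0]
opening: 0.0276
gripper_force: 30.0
```

>>> play_rows --pt "0 0 0.025 0 0 0" --pt "0 0 0.05 0 0 0" --pt "0 0 0.05 0 0 0" --pt "0 0 0.05 0 0 0" --pt "0 0 0.0375 0 0 0" --pt "0 0 0 0 0 0"

```text
clock: 31.25
tool_pos: [0.4469, -0.0665, 0.2332]
orientation: [-180.0, -0.4, 2.1]
force: [0.8, -0.2, -1.5]
opening: 0.0279
gripper_force: 30.0
```

>>> play_rows --pt "0.0183 0.0223 0 0 0 -0.0473" --pt "0.0183 0.0223 0 0 0 -0.0473" --pt "0.0183 0.0223 0 0 0 -0.0473" --pt "0.0183 0.0223 0 0 0 -0.0473" --pt "0.0183 0.0223 0 0 0 -0.0473" --pt "0.0183 0.0223 0 0 0 -0.0473" --pt "0.0183 0.0223 0 0 0 -0.0473" --pt "0.0183 0.0223 0 0 0 -0.0473" --pt "0.0183 0.0223 0 0 0 -0.0473" --pt "0.0183 0.0223 0 0 0 -0.0473"

```text
clock: 32.25
tool_pos: [0.591, 0.1124, 0.2275]
orientation: [179.9, -0.0, -83.5]
force: [-0.5, 0.1, -1.1]
opening: 0.0276
gripper_force: 30.0
```

>>> play_rows --pt "0 0 0 0 0 -0.0322" --pt "0 0 0 0 0 0" --pt "0 0 0 0 0 0" --pt "0 0 0 0 0 0"

```text
clock: 32.65
tool_pos: [0.5906, 0.1113, 0.2286]
orientation: [180.0, -0.0, -88.8]
force: [0.3, -0.6, -0.9]
opening: 0.0274
gripper_force: 30.0
```

```bash
python3 inhand.py red .155 .25
```

```text
1577 z [0.1745 0.247 ]
long side x 0.5786 y ext [0.0787 0.0793 0.1377 0.139 ] fit yaw 0.99
end y 0.0803 x ext [0.577  0.6043]
tool [0.5906 0.1113 0.2286] [180.   -0.  -88.8]
```

>>> play_rows --pt "0.0003 0.0005 -0.05 0 0 0" --pt "0 0 -0.05 0 0 0" --pt "0 0 -0.05 0 0 0" --pt "0 0 -0.0125 0 0 0" --pt "0 0 0 0 0 0" --pt "0 0 -0.01 0 0 0" --pt "0 0 -0.0075 0 0 0" --pt "0 0 -0.004 0 0 0" --pt "0 0 0 0 0 0"

```text
clock: 33.7
tool_pos: [0.5913, 0.1121, 0.0819]
orientation: [-180.0, 0.0, -88.9]
force: [-0.1, 0.7, -0.7]
opening: 0.0279
gripper_force: 30.0
```

>>> play_rows --pt "0 0 -0.0013 0 0 0" --pt "0 0 -0.0013 0 0 0" --pt "0 0 0 0 0 0" --pt "0 0 0 0 0 0"

```text
clock: 34.1
tool_pos: [0.5913, 0.1121, 0.0797]
orientation: [-180.0, 0.0, -88.9]
force: [-0.4, 0.3, -0.9]
opening: 0.0277
gripper_force: 30.0
```

>>> play_rows --pt "0 0 -0.0011 0 0 0" --pt "0 0 0 0 0 0" --pt "0 0 0 0 0 0"

```text
clock: 34.4
tool_pos: [0.5914, 0.1122, 0.0788]
orientation: [-180.0, 0.0, -88.9]
force: [0.9, -0.1, 1.3]
opening: 0.0277
gripper_force: 30.0
```

>>> play_rows --pt "0 0 0 0 0 0" --pt "0 0 0 0 0 0" --pt "0 0 0 0 0 0" --pt "0 0 0 0 0 0" --pt "0 0 0.0125 0 0 0" --pt "0 0 0.05 0 0 0" --pt "0 0 0.05 0 0 0" --pt "0 0 0.05 0 0 0" --pt "0 0 0.025 0 0 0" --pt "0 0 0 0 0 0" --gripper 1

```text
clock: 35.4
tool_pos: [0.593, 0.1126, 0.2337]
orientation: [-179.6, 0.1, -88.9]
force: [0.2, 0.3, -0.0]
opening: 0.0873
gripper_force: 0.0
```

>>> play_rows --pt "-0.0203 0.0125 0 0 0 -0.0473" --pt "-0.0203 0.0125 0 0 0 -0.0473" --pt "-0.0203 0.0125 0 0 0 -0.0473" --pt "-0.0203 0.0125 0 0 0 -0.0473" --pt "-0.0203 0.0125 0 0 0 -0.0473" --pt "-0.0203 0.0125 0 0 0 -0.0473" --pt "-0.0203 0.0125 0 0 0 -0.0473" --pt "-0.0203 0.0125 0 0 0 -0.0473" --pt "-0.0203 0.0125 0 0 0 -0.0473" --pt "-0.0203 0.0125 0 0 0 -0.0473"

```text
clock: 36.4
tool_pos: [0.4278, 0.2121, 0.2285]
orientation: [-180.0, -0.0, -174.4]
force: [0.1, 0.4, 1.4]
opening: 0.0881
gripper_force: 0.0
```

```bash
python3 - <<'E'
from h import *
t,_=snap("top","t5"); s,ds=snap("scene","s5"); o=get_obs(); print(o['tool_pos'],o['orientation'],o['joint_pos'])
a=cv2.resize(t[150:290,200:440],None,fx=2,fy=2,interpolation=cv2.INTER_CUBIC)
b=cv2.resize(s[140:280,200:440],None,fx=2,fy=2,interpolation=cv2.INTER_CUBIC)
cv2.imwrite('pics/c5.png',np.vstack([a,b]))
E
```

```text
[0.42730331 0.21255283 0.22877489] [ 1.79974759e+02 -1.48837103e-02 -1.74264096e+02] [ 5.01183897e+01  1.35053045e+00 -2.28334120e+01 -3.11885815e-02
 -6.58090432e+01 -1.34369710e+02]
```

View pics/c5.png

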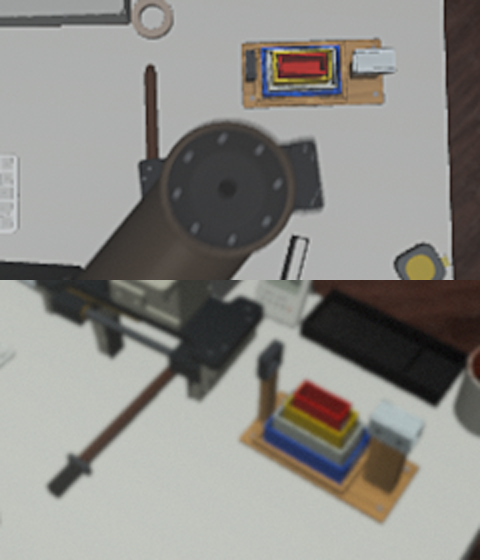

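All four trays are nested, with the rims stepped evenly. The bar lies in the open with its grip at scene pixel (231,241). I'll measure it with the scene camera.

```bash
cat > bar2.py <<'E'
from whites import *
q=box("scene",.3,.62,.24,.40,.007,.024)
x0=np.percentile(q[:,0],.5); print('n',len(q),'x',q[:,0].min(),q[:,0].max())
g=q[q[:,0]<x0+.04]; print('grip',rect(g),np.percentile(g[:,2],[50,98]))
t=g[g[:,2]>.0155]; print('griptop',len(t),rect(t))
rod=q[(q[:,0]>x0+.07)&(q[:,2]>.0145)]; c=np.polyfit(rod[:,0],rod[:,1],1); print('rod yaw',np.degrees(np.arctan(c[0])),c,'y at grip .367',np.polyval(c,.367))
col=q[(abs(q[:,1]-np.polyval(c,q[:,0]))>.012)]; print('collar',len(col),np.percentile(col[:,0],[2,50,98]))
E
python3 bar2.py
```

```text
n 675 x 0.3457349382175162 0.5831401852300295
grip (array([365.9, 323.2]), array([18.7, 40.4]), 0.4) [0.01743772 0.01998993]
griptop 113 (array([366.4, 322.8]), array([17.3, 39.9]), 1.6)
rod yaw 1.307232062115368 [0.02281946 0.31403604] y at grip .367 0.3224107857215329
collar 17 [0.38973966 0.39224572 0.39660782]
```

```bash
python3 - <<'E'
from h import *
d=np.load('pics/top0.npy'); W=cloud("top",d)[172:282,262:292].reshape(-1,3); W=W[(d[172:282,262:292].ravel()>0)&(W[:,2]>.009)&(W[:,2]<.03)]
for a,b in((.41,.585),(.345,.385)):
    r=W[(W[:,0]>a)&(W[:,0]<b)&(abs(W[:,1]-.322)<.02)]; print(len(r),rect(r),np.degrees(np.arctan(np.polyfit(r[:,0],r[:,1],1)[0])),r[:,1].mean(), W[:,0].min(),W[:,0].max())
d=np.load('pics/s5.npy'); s=cv2.imread('pics/s5.png'); W=cloud("scene",d)
m=(d>0)&(W[...,0]>.41)&(W[...,0]<.55)&(abs(W[...,1]-.325)<.025)&(W[...,2]>.004)&(W[...,2]<.024)
r=W[m]; print('scene rod',len(r),rect(r),np.degrees(np.arctan(np.polyfit(r[:,0],r[:,1],1)[0])))
E
```

```text
362 (array([497.2, 326. ]), array([ 17.5, 173.9]), 0.9) 1.254604614885744 0.3255847076503421 0.3452711340010169 0.6011100853237983
99 (array([365.1, 322.9]), array([17.6, 39.7]), -0.1) 0.4167525694148995 0.3226948454006614 0.3452711340010169 0.6011100853237983
scene rod 375 (array([480.9, 329. ]), array([ 44.9, 139.7]), -6.6) 1.1385734454479643
```

>>> play_rows --pt "-0.0255 0.046 -0.02 0 0 -0.0083" --pt "-0.0255 0.046 -0.02 0 0 -0.0083" --pt "-0.0256 0.046 -0.02 0 0 -0.0084" --pt "0 0 -0.05 0 0 0" --pt "0 0 -0.05 0 0 0" --pt "0 0 -0.05 0 0 0" --pt "0 0 -0.04 0 0 0" --pt "0 0 0 0 0 0" --pt "0 0 0 0 0 0"

```text
clock: 37.55
tool_pos: [0.3681, 0.3222, 0.0288]
orientation: [-179.9, -0.0, -178.5]
force: [-0.6, 0.1, -0.3]
opening: 0.0872
gripper_force: 0.0
```

>>> play_rows --pt "-0.0015 0.0006 -0.0125 0 0 0" --pt "0 0 -0.0125 0 0 0" --pt "0 0 -0.005 0 0 0" --pt "0 0 -0.0025 0 0 0" --pt "0 0 0 0 0 0" --pt "0 0 0 0 0 0"

```text
clock: 38.15
tool_pos: [0.3664, 0.3231, 0.0029]
orientation: [180.0, 0.0, -178.5]
force: [0.1, 0.2, 0.0]
opening: 0.0878
gripper_force: 0.0
```

```bash
python3 - <<'E'
from h import *
o=get_obs(); print(o['tool_pos'],o['orientation'],o['force'])
s,d=snap("scene","s6"); cv2.imwrite('pics/c6.png',cv2.resize(s[180:270,180:290],(733,600),interpolation=cv2.INTER_CUBIC))
E
```

```text
[0.3664235  0.32313082 0.00290187] [ 1.79985484e+02  1.07713190e-02 -1.78526164e+02] [0.13097371 0.21762326 0.00358709]
```

View pics/c6.png

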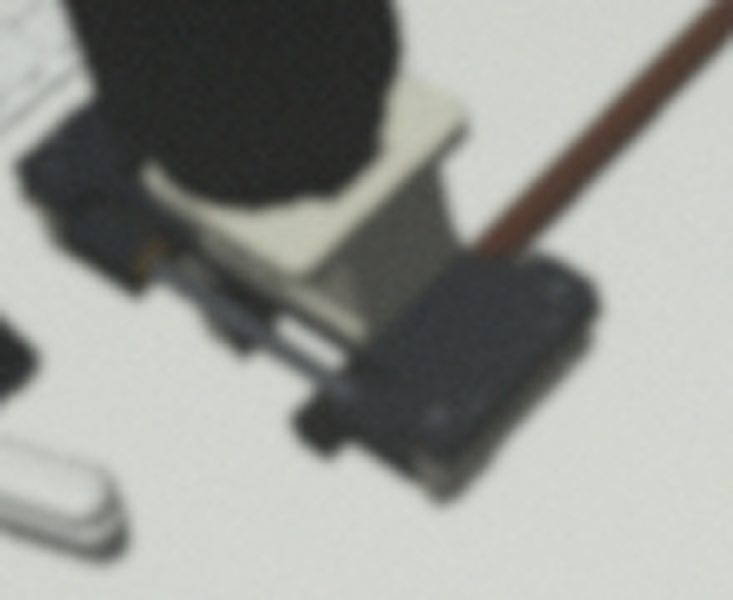

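The gripper is over the grip section, with the rear end visible at (320,430) and nothing else touching. I'll close and lift.

>>> play_rows --pt "0 0 0 0 0 0" --pt "0 0 0 0 0 0" --pt "0 0 0 0 0 0" --pt "0 0 0 0 0 0" --pt "0 0 0 0 0 0" --pt "0 0 0 0 0 0" --pt "0 0 0 0 0 0" --pt "0 0 0 0 0 0" --pt "0 0 0 0 0 0" --pt "0 0 0 0 0 0" --gripper -1

```text
clock: 39.2
tool_pos: [0.3664, 0.323, 0.0027]
orientation: [180.0, 0.0, -178.5]
force: [-0.5, 0.3, -0.1]
opening: 0.0178
gripper_force: 30.0
```

>>> play_rows --pt "0 0 0 0 0 0" --pt "0 0 0 0 0 0" --pt "0 0 0.02 0 0 0" --pt "0 0 0.03 0 0 0" --pt "0 0 0.03 0 0 0" --pt "0 0 0.03 0 0 0" --pt "0 0 0.03 0 0 0" --pt "0 0 0.02 0 0 0" --pt "0 0 0 0 0 0" --pt "0 0 0 0 0 0"

```text
clock: 40.2
tool_pos: [0.3661, 0.3227, 0.1304]
orientation: [180.0, -0.0, -178.6]
force: [-0.2, -0.2, -1.4]
opening: 0.0181
gripper_force: 30.0
```

```bash
cat > rod.py <<'E'
from h import *
def rod(ax):  # ax: 0 bar along x, 1 along y
    o=get_obs(); t=o['tool_pos']; out=[]
    for v in("top","scene"):
        A=[]
        for _ in range(3):
            p,d=snapshot(v); W=cloud(v,d); b,g,r=[p[...,i].astype(int) for i in range(3)]
            s=W[...,ax]-t[ax]; l=W[...,1-ax]-t[1-ax]
            m=(d>0)&(s>.045)&(s<.25)&(abs(l)<.04)&(abs(W[...,2]-t[2]-.006)<.05)&(r>b+12); A.append(W[m])
        q=np.vstack(A); s=q[:,ax]-t[ax]
        if len(q)<30: print(v,len(q)); continue
        cl=np.polyfit(s,q[:,1-ax],1); cz=np.polyfit(s,q[:,2],1); k=s<s.max()-.015
        B=[]
        for x in np.arange(s.min()+.005,s.max()-.015,.008):
            e=q[abs(s-x)<.004]
            if len(e)>6: B.append((x,(np.percentile(e[:,1-ax],4)+np.percentile(e[:,1-ax],96))/2,np.percentile(e[:,2],90)))
        B=np.array(B); c2=np.polyfit(B[:,0],B[:,1],1); c3=np.polyfit(B[:,0],B[:,2],1)
        print(v,len(q),'s',s.min().round(4),s.max().round(4),'nose',(t[ax]+s.max()).round(4),'lat slope deg',np.degrees(cl[0]).round(2),np.degrees(c2[0]).round(2),'lat@0',c2[1].round(4),'lat@.12',np.polyval(c2,.12).round(4),'| z slope deg',np.degrees(cz[0]).round(2),np.degrees(c3[0]).round(2),'ztop@.05,.22',np.polyval(c3,[.05,.22]).round(4))
    print('tool',t.round(4),o['orientation'].round(2))
if __name__=='__main__':
    import sys; rod(int(sys.argv[1]))
E
python3 rod.py 0
```

```text
top 1216 s 0.0472 0.2358 nose 0.6019 lat slope deg 1.46 1.27 lat@0 0.3235 lat@.12 0.3261 | z slope deg -0.37 -0.3 ztop@.05,.22 [0.1465 0.1456]
scene 961 s 0.0829 0.238 nose 0.6041 lat slope deg 0.89 0.77 lat@0 0.3227 lat@.12 0.3243 | z slope deg -0.51 -0.2 ztop@.05,.22 [0.1454 0.1448]
tool [0.3661 0.3227 0.1304] [ 1.7998e+02 -2.0000e-02 -1.7856e+02]
```

The bar is held straight (pitch −0.3°, yaw matching the tool). I'll raise it and swing it to the tube side.

>>> play_rows --pt "0 0 0.03 0 0 0" --pt "0 0 0.03 0 0 0" --pt "0 0 0.0275 0 0 0" --pt "0 0 0 0 0 0"

```text
clock: 40.9
tool_pos: [0.3674, 0.3244, 0.2033]
orientation: [179.8, 0.2, -178.5]
force: [1.0, 0.6, -1.4]
opening: 0.0176
gripper_force: 30.0
```

>>> play_rows --pt "0.011 -0.0287 0 0 0 0.0191" --pt "0.022 -0.0573 0 0 0 0.0383" --pt "0.022 -0.0573 0 0 0 0.0383" --pt "0.022 -0.0573 0 0 0 0.0383" --pt "0.022 -0.0573 0 0 0 0.0383" --pt "0.022 -0.0573 0 0 0 0.0383" --pt "0.022 -0.0573 0 0 0 0.0383" --pt "0.022 -0.0573 0 0 0 0.0383" --pt "0.022 -0.0573 0 0 0 0.0383" --pt "0.022 -0.0573 0 0 0 0.0383"

```text
clock: 41.9
tool_pos: [0.5299, -0.1033, 0.1998]
orientation: [179.9, -0.0, -114.4]
force: [1.6, 0.5, -0.5]
opening: 0.0175
gripper_force: 30.0
```

>>> play_rows --pt "0.022 -0.0573 0 0 0 0.0383" --pt "0.022 -0.0573 0 0 0 0.0383" --pt "0.022 -0.0573 0 0 0 0.0383" --pt "0.011 -0.0287 0 0 0 0.0191" --pt "0 0 0 0 0 0" --pt "0 0 0 0 0 0" --pt "0 0 0 0 0 0"

```text
clock: 42.6
tool_pos: [0.5911, -0.2611, 0.2]
orientation: [179.9, 0.0, -90.6]
force: [0.2, 0.9, -1.8]
opening: 0.018
gripper_force: 30.0
```

```bash
python3 rod.py 1
```

```text
top 852 s 0.1228 0.2383 nose -0.0228 lat slope deg 0.96 0.82 lat@0 0.5897 lat@.12 0.5914 | z slope deg -0.41 0.04 ztop@.05,.22 [0.2159 0.216 ]
scene 3059 s 0.045 0.238 nose -0.0232 lat slope deg 0.55 0.5 lat@0 0.5894 lat@.12 0.5904 | z slope deg -0.34 -0.33 ztop@.05,.22 [0.2169 0.216 ]
tool [ 0.5911 -0.2611  0.2   ] [ 1.7994e+02  2.0000e-02 -9.0590e+01]
```

>>> play_rows --pt "0.0071 -0.0075 0 0 0 0.0089" --pt "0 -0.0025 -0.03 0 0 0" --pt "0 0 -0.03 0 0 0" --pt "0 0 -0.03 0 0 0" --pt "0 0 -0.02 0 0 0" --pt "0 0 -0.0012 0 0 0" --pt "0 0 0 0 0 0" --pt "0 0 0 0 0 0"

```text
clock: 43.7
tool_pos: [0.5981, -0.2699, 0.1132]
orientation: [-179.9, -0.0, -88.9]
force: [1.0, 1.0, -1.2]
opening: 0.0176
gripper_force: 30.0
```

```bash
python3 rod.py 1; python3 - <<'E'
from whites import *
for v in("top","scene"):
    q=box(v,.56,.62,-.009,.046,.1265,.142); q=q[abs(q[:,2]-np.median(q[:,2]))<.004]; print(v,'tube',rect(q),np.median(q[:,2]),q[:,0].mean(),(np.percentile(q[:,0],[2,98]).mean()))
    q=box(v,.55,.63,.17,.20,.128,.142); q=q[abs(q[:,2]-np.median(q[:,2]))<.004]; print(v,'eye',rect(q),np.median(q[:,2]),np.percentile(q[:,0],[2,98]).mean())
p,d=snap("scene","s7"); cv2.imwrite('pics/c7.png',cv2.resize(p[150:290,320:500],(771,600),interpolation=cv2.INTER_CUBIC))
E
```

```text
top 736 s 0.1262 0.2385 nose -0.0314 lat slope deg -0.24 0.07 lat@0 0.5945 lat@.12 0.5946 | z slope deg -0.66 -0.31 ztop@.05,.22 [0.1297 0.1287]
scene 2512 s 0.045 0.237 nose -0.0329 lat slope deg -1.2 -1.42 lat@0 0.5964 lat@.12 0.5934 | z slope deg -0.43 -0.25 ztop@.05,.22 [0.1287 0.128 ]
tool [ 0.5981 -0.2699  0.1132] [-1.7989e+02 -4.0000e-02 -8.8940e+01]
top tube (array([590.3,  19.2]), array([30.3, 51.7]), -87.4) 0.13292666260108743 0.590107176136277 0.5896333057464043
top eye (array([588.2, 183.3]), array([13.3, 35. ]), -0.7) 0.13606993835065428 0.5881985333013623
scene tube (array([591.4,  18.7]), array([32.4, 51.6]), -88.9) 0.1337617075870905 0.5897267011312894 0.5907709612594079
scene eye (array([588.2, 183.6]), array([14.4, 37.2]), 2.1) 0.13680653948928811 0.5875940674304269
```

View pics/c7.png

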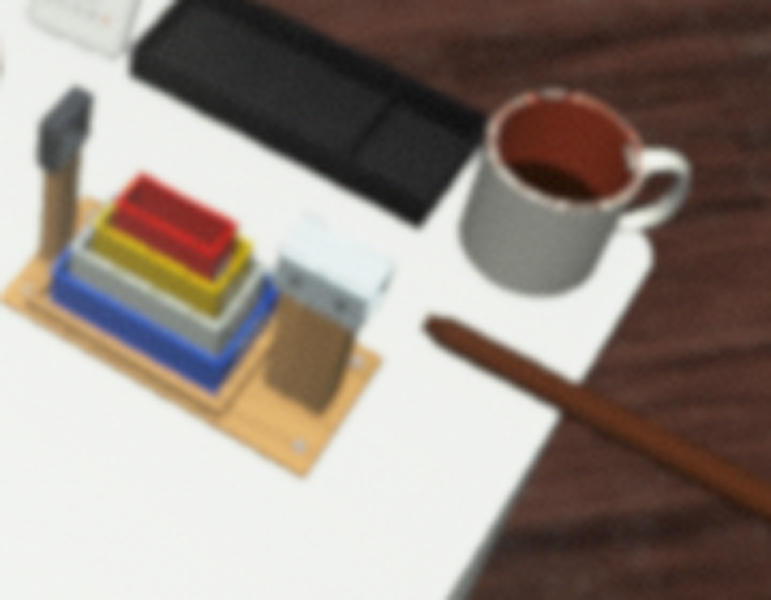

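The tube, eye and rod line up in view, with the nose at crop (432,325) just short of the tube mouth. After a small correction I'll start the insertion.

>>> play_rows --pt "-0.001 0 -0.0016 0 0 0" --pt "-0.0003 0.0125 0 0 0 0" --pt "-0.0002 0.0125 0 0 0 0" --pt "-0.0002 0.0125 0 0 0 0" --pt "-0.0002 0.0125 0 0 0 0" --pt "-0.0002 0.0125 0 0 0 0" --pt "0 0 0 0 0 0" --pt "0 0 0 0 0 0"

```text
clock: 45.45
tool_pos: [0.5956, -0.2194, 0.1106]
orientation: [-180.0, -0.0, -88.9]
force: [0.2, -0.2, -1.2]
opening: 0.0177
gripper_force: 30.0
```

```bash
python3 rod.py 1; python3 -c "
from plant import *
o=get_obs();print(o['force'],o['moment'])"
```

```text
top 418 s 0.1472 0.2394 nose 0.02 lat slope deg -4.36 -0.14 lat@0 0.593 lat@.12 0.5927 | z slope deg -6.18 0.25 ztop@.05,.22 [0.1257 0.1265]
scene 2454 s 0.045 0.25 nose 0.0306 lat slope deg -2.83 -2.76 lat@0 0.5966 lat@.12 0.5908 | z slope deg -9.24 -6.57 ztop@.05,.22 [0.1325 0.113 ]
tool [ 0.5956 -0.2194  0.1106] [-179.99   -0.    -88.92]
[-0.01917495  0.08284383 -1.45321575] [-0.0193165  -0.09216309  0.04682495]
```

>>> play_rows --pt "0 0 0.001 0 0 0" --pt "-0.0002 0.0125 0 0 0 0" --pt "-0.0002 0.0125 0 0 0 0" --pt "-0.0002 0.0125 0 0 0 0" --pt "-0.0002 0.0125 0 0 0 0" --pt "-0.0003 0.0125 0 0 0 0" --pt "0 0 0 0 0 0" --pt "0 0 0 0 0 0"

```text
clock: 46.55
tool_pos: [0.5947, -0.1693, 0.1114]
orientation: [-180.0, -0.0, -88.9]
force: [0.0, 0.1, -1.2]
opening: 0.0174
gripper_force: 30.0
```

>>> play_rows --pt "-0.0002 0.0125 0 0 0 0" --pt "-0.0002 0.0125 0 0 0 0" --pt "-0.0002 0.0125 0 0 0 0" --pt "-0.0002 0.0125 0 0 0 0" --pt "-0.0003 0.0125 0 0 0 0" --pt "0 0 0 0 0 0" --pt "0 0 0 0 0 0"

```text
clock: 47.25
tool_pos: [0.5938, -0.1194, 0.1113]
orientation: [-180.0, -0.0, -88.9]
force: [-0.4, 0.4, -0.9]
opening: 0.0174
gripper_force: 30.0
```

```bash
python3 - <<'E'
from h import *
o=get_obs(); print(o['tool_pos'],o['force'],o['moment'])
p,d=snap("scene","s8"); t,dt=snap("top","t8")
a=cv2.resize(p[150:270,310:470],(640,480),interpolation=cv2.INTER_CUBIC)
cv2.imwrite('pics/c8.png',a)
for v,d,pp in(("top",dt,t),("scene",d,p)):
    W=cloud(v,d); b,r=pp[...,0].astype(int),pp[...,2].astype(int)
    for y0,y1 in((.05,.085),(.085,.12),(.12,.16),(-.1,-.01)):
        m=(d>0)&(W[...,1]>y0)&(W[...,1]<y1)&(abs(W[...,0]-.59)<.02)&(W[...,2]>.105)&(W[...,2]<.135); q=W[m]
        if len(q)>8: print(v,y0,len(q),'x mid',np.percentile(q[:,0],[3,97]).mean().round(4),'ztop',np.percentile(q[:,2],90).round(4),'ymax',q[:,1].max().round(3))
E
```

```text
[ 0.59378812 -0.11938103  0.11134727] [-0.38252267  0.35898047 -0.91505918] [-0.07451941  0.0041774  -0.00962366]
top 0.085 16 x mid 0.5882 ztop 0.1244 ymax 0.118
scene 0.05 124 x mid 0.5891 ztop 0.1268 ymax 0.085
scene 0.085 100 x mid 0.5879 ztop 0.1265 ymax 0.118
scene -0.1 256 x mid 0.5913 ztop 0.1274 ymax -0.01
```

View pics/c8.png

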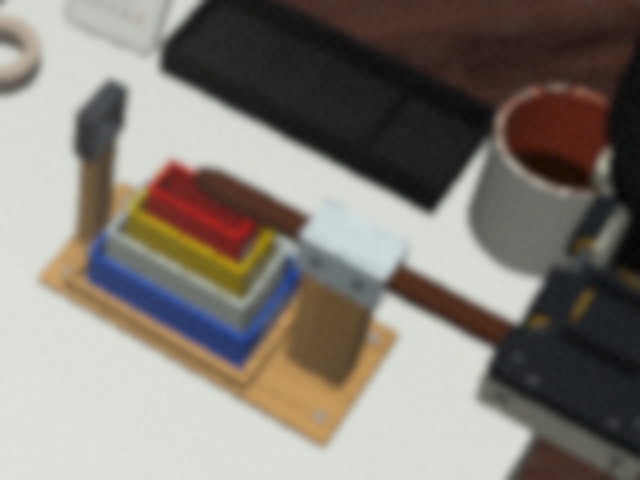

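The rod is through the tube and above the trays, heading for the eye with no contact force. Continuing.

>>> play_rows --pt "-0.0002 0.0125 0 0 0 0" --pt "-0.0002 0.0125 0 0 0 0" --pt "-0.0002 0.0125 0 0 0 0" --pt "-0.0002 0.0125 0 0 0 0" --pt "-0.0003 0.0125 0 0 0 0" --pt "0 0 0 0 0 0" --pt "0 0 0 0 0 0"

```text
clock: 48.05
tool_pos: [0.5929, -0.0693, 0.1113]
orientation: [-180.0, -0.0, -88.9]
force: [-0.3, 1.0, -1.3]
opening: 0.0176
gripper_force: 30.0
```

>>> play_rows --pt "-0.0002 0.0125 0 0 0 0" --pt "-0.0002 0.0125 0 0 0 0" --pt "-0.0001 0.006 0 0 0 0" --pt "0 0 0 0 0 0" --pt "0 0 0 0 0 0"

```text
clock: 48.55
tool_pos: [0.5924, -0.0448, 0.1113]
orientation: [180.0, -0.0, -88.9]
force: [0.1, 0.6, -0.6]
opening: 0.018
gripper_force: 30.0
```

>>> play_rows --pt "0 0.002 0 0 0 0" --pt "0 0.002 0 0 0 0" --pt "0 0.002 0 0 0 0" --pt "0 0 0 0 0 0" --pt "0 0 0 0 0 0"

```text
clock: 49.05
tool_pos: [0.5924, -0.0402, 0.1113]
orientation: [180.0, -0.0, -89.0]
force: [0.5, -0.1, -1.8]
opening: 0.0177
gripper_force: 30.0
```

>>> play_rows --pt "0 0.0015 0 0 0 0" --pt "0 0.0015 0 0 0 0" --pt "0 0 0 0 0 0" --pt "0 0 0 0 0 0"

```text
clock: 49.45
tool_pos: [0.5924, -0.0377, 0.1113]
orientation: [180.0, -0.0, -89.0]
force: [0.9, 0.2, -1.2]
opening: 0.0173
gripper_force: 30.0
```

>>> play_rows --pt "0 0.0013 0 0 0 0" --pt "0 0 0 0 0 0" --pt "0 0 0 0 0 0"

```text
clock: 49.75
tool_pos: [0.5925, -0.0367, 0.1113]
orientation: [-180.0, -0.0, -89.0]
force: [0.8, -0.6, -1.4]
opening: 0.0177
gripper_force: 30.0
```

>>> play_rows --pt "0 0.0013 0 0 0 0" --pt "0 0 0 0 0 0" --pt "0 0 0 0 0 0"

```text
clock: 50.05
tool_pos: [0.5924, -0.0366, 0.1113]
orientation: [180.0, -0.1, -89.0]
force: [2.0, -5.9, -2.0]
opening: 0.018
gripper_force: 30.0
```

The collar touched the tube rim (−6 N). I'll set the bar down gently, release it and withdraw upward.

>>> play_rows --pt "0 0.0004 -0.0012 0 0 0" --pt "0 0 -0.0012 0 0 0" --pt "0 0 0 0 0 0" --pt "0 0 0 0 0 0"

```text
clock: 50.45
tool_pos: [0.5925, -0.0365, 0.1099]
orientation: [-180.0, -0.1, -89.0]
force: [0.7, -5.9, 1.6]
opening: 0.0179
gripper_force: 30.0
```

>>> play_rows --pt "0 0 0 0 0 0" --pt "0 0 0 0 0 0" --pt "0 0 0 0 0 0" --pt "0 0 0 0 0 0" --pt "0 0 0 0 0 0" --pt "0 0 0 0 0 0" --gripper -0.2

```text
clock: 51.05
tool_pos: [0.5925, -0.0353, 0.1093]
orientation: [180.0, 0.0, -89.0]
force: [-0.1, 0.0, 0.1]
opening: 0.0354
gripper_force: 0.0
```

>>> play_rows --pt "0 0 0.0125 0 0 0" --pt "0 0 0.025 0 0 0" --pt "0 0 0.05 0 0 0" --pt "0 0 0.05 0 0 0" --pt "-0.03 -0.02 0.03 0 0 0" --pt "-0.05 -0.03 0 0 0 0" --pt "-0.05 -0.03 0 0 0 0" --pt "-0.05 -0.03 0 0 0 0" --pt "0 0 0 0 0 0" --pt "0 0 0 0 0 0"

```text
clock: 52.05
tool_pos: [0.4481, -0.1239, 0.2448]
orientation: [-179.8, 0.0, -89.0]
force: [0.1, 0.5, 0.4]
opening: 0.035
gripper_force: 0.0
```

```bash
python3 - <<'E'
from h import *
o=get_obs(); print(o['tool_pos'],o['force'])
p,d=snap("scene","s9"); t,dt=snap("top","t9")
a=cv2.resize(p[140:260,310:470],(640,480),interpolation=cv2.INTER_CUBIC)
b=cv2.resize(t[155:215,310:420],(640,349),interpolation=cv2.INTER_CUBIC)
cv2.imwrite('pics/c9.png',cv2.resize(np.vstack([a,b]),None,fx=.72,fy=.72))
E
```

```text
[ 0.44807261 -0.12393017  0.24484003] [0.10356422 0.48431404 0.43474988]
```

View pics/c9.png

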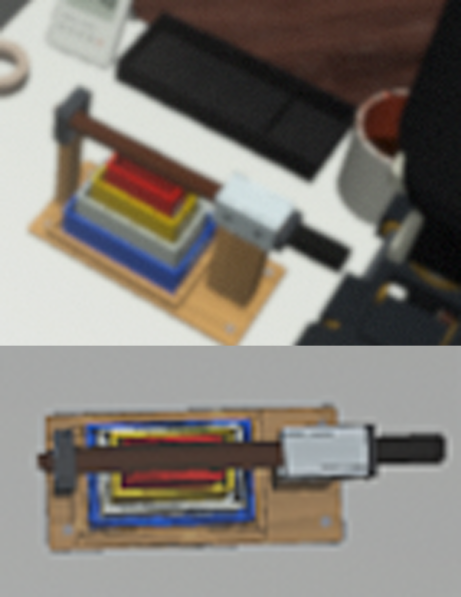

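The collar is flush on the tube rim, the nose is through the eye, the trays are nested, and the mug and tape haven't moved. Handing in.

```bash
python3 -c "
from plant import *
print(close_job())"
```

```text
the job is handed in; nothing more can be done
None
```

The four trays are nested in the bay and the carry bar is through the tube and keeper eye. Its collar is against the tube, the mug and tape were left alone, and the job is handed in at about 52 s.

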